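# Switch off the tape station and unlock a tape roll from its post

## Task

Switch the tape station off by throwing its red-balled toggle over to the red-dot side, then take the orange tape roll up off its post and set it down flat in the green tray, without dropping it. The roll's core is held by a hidden bayonet: without forcing it, turn the roll and feel for the angle at which it comes up. Leave the blue roll on its post and do not disturb anything else on the bench.

Things in the scene. Friction and masses are not known exactly. Their poses are not given: they have to be found in the camera images.
- machine: Tape station, fixed: a white plinth 170 (its x) by 320 (its y) by 30 high, origin at the centre of its underside, z up. On its top stand two aluminium posts, at its x = 0, y = +90 and y = -90, each 24 in diameter, ending 58 above the plinth's top; one carries the orange roll and one the blue. The toggle stands midway between them, near the -x edge.
- power (a joint): Toggle angle, rad: 0 = on (ball leaning 0.6 rad to the machine's -x, to the green dot), 1.2 = off (leaning 0.6 rad to +x, to the red dot). Weighted, it falls over to the nearer end by itself from the middle (0.6); under 1 N at the ball moves it.
- toggle_pivot (a point): The toggle's hinge, 12 above the plinth's top, at x = -40, y = 0 of the machine; the axes are the machine's: the handle swings in its x-z plane.
- toggle_ball (a point): Centre of the toggle's red ball (diameter 18), 50 from the pivot on a rod 8 thick.
- orange_roll: Wound tape roll, 160 g or so, outside diameter 66, height 42, bore diameter 48, standing axis up on a post of the tape station; origin at the centre of its underside, z along its axis, upwards. It is orange and rests on the plinth's top; it turns freely. Its release angle is new every time and nothing listed tells it (its yaw neither): try slow light pulls up (5 to 10 N) at various angles.
- orange_lock (a point): Middle of the orange roll's axis, 20 above its underside. The lock: four lugs low in the bore, unseen, lie under the post's collar with four notches, so the roll rises about 5 mm and stops hard, except at four angles 90 degrees apart (each good for about 7 degrees either side), where it slides freely up and off the post.
- blue_roll: Wound tape roll, 160 g or so, outside diameter 66, height 42, bore diameter 48, standing axis up on a post of the tape station; origin at the centre of its underside, z along its axis, upwards. It is blue, on the other post, locked in the same way; it stays there.
- tray_in (a point): Centre of the inner floor (4 above the bench) of the green tray, fixed, 150 by 150 outside, walls 4 thick and 22 high; axes along its sides, z up.
- tube_rack: Bystander: orange tube rack, 80 by 110 by 43 high; origin at its underside.
- tip_box: Bystander: clear and pink tip box, 85 by 120 by 65 high; origin at its underside.
- reagent: Bystander: amber bottle, diameter 60, 130 high; origin at its underside.
- beaker: Bystander: glass cup, diameter 70, 90 high; origin at its underside.
Mind the look-alikes: they are no part of the job. What is shaped like the orange_roll but purple is not meant.

How it is judged:
By the outcome, as a careful person would: the job done as asked, in the order asked, and still so for the second after the job is handed in, with the robot touching nothing.
It also fails if it takes over 67 s, if anything falls off the work surface, if the arm or the gripper's body presses on something with over 40 N, if the wrist force passes 120 N, or if a joint passes its speed limit or range.

## Robot

A 7-joint arm with a two-finger parallel gripper is mounted at the origin on the work surface. World frame = base frame: x ahead of the robot, y to its left, z up, the work surface at z = 0. Lengths are in m, angles in rad, forces in N, time in s.
With the tool pointing down it reaches from about 0.4 to 0.85 m from the base axis. Payload 4.5 kg.
Tool frame: the origin (TCP) lies at the very end of the fingers, on their centre line; the grasp point (between the pads) lies 19 mm behind it (r.grip_point_offset is the distance from the TCP to the grasp point, in m); y points along the fingers, x is the direction in which the jaws open and shut, and the axes are right-handed (so a half turn about y gives the same grasp; the last joint's range is limited). The gripper opens to 88 mm and grips with 3 to 60 N. Pads are 18 mm wide; open, the fingers measure 123 mm over their backs; the gripper's body (75 mm by 187 mm) begins 45 mm behind the grasp point.
Start: joints at [-1.187, 0.689, -0.195, 1.565, 0.157, 0.902, -0.215], TCP at [0.214, 0.587, 0.239] pointing down, gripper open.
Joint ranges: [-3.01, 3.01], [-0.46, 2.08], [-1.47, 1.51], [0.13, 2.56], [-1, 4.14], [0.04, 2.09], [-2.66, 2.66]. Speed limits (rad/s): [2.57, 2.57, 3.14, 3.14, 3.14, 3.14, 3.14].

## Interface

Orientations are given as a unit quaternion [x, y, z, w].
In Python, from plant import get_state, snapshot, camera_params, job, r gives the robot as it stands.
- The arm moves only by the tool carry_out, never from a script. Its arguments are lists of equal length, an entry for each row: "offset": the shift along the world's x, y, z in m, a list of three; "twist": the turn about the world's z in degrees. In form: {"offset": [[tx, ty, tz], ...], "twist": [twist, ...]}. A call has 1 to 8 rows; each row shifts and turns the commanded pose from where the row before left it; what a row does not reach is not made up. A row lasts 1/8 s, in which the tool goes at most 62.5 mm and 10.7 degrees, less where a joint would pass 70% of its speed; a pose out of reach is approached as far as the arm can. A call with a gripper value outside its range is refused whole. "grip" is the finger opening in m, from 0 to 0.0881, set as the call begins (left out, the last holds). The fingers move at their own pace and stop on an object; "newtons" is the grip in N (left out, the last holds). Time passes only in rows, so rows that do not move let the fingers close. It gives the time, the measured TCP pose, the force and the opening at its end, in the units of the state.
- get_state(): the state, without advancing time (a new reading comes with each control period).
- snapshot(name): name is "side" or "top" or "wrist"; returns the picture (420x560x3 uint8, red, green, blue); there is no depth.
- camera_params(name): a dict with "camera_matrix" (3x3 intrinsics, pixels), "eye" and "orientation" of the camera in the world. Camera axes: x right, y up, looking along -z (the intrinsics and any distortion apply to the point x, -y, -z); pixel columns grow to the right and rows downward; lengths in m; the calibration is good to about 2 mm. A picture is of the moment at which its call begins: read the wrist's pose just before it. camera_params takes no time and is no camera call; for the wrist camera it gives the pose at the moment of the call.
- job.finish_job(): hands the job in, once; it reports no verdict.
The state is a dict: "clock": time; "q": joint angles; "qd": joint speeds; "joint_torque": joint torques, N m; "tool_pos": TCP position; "eef_rot": TCP orientation; "contact_force": force on the tool from outside, world axes, zero at the start; "moment": the same for the moment, N m; "opening": opening from 0.0 (shut) to 1.0 (fully open).
Only numpy, scipy, OpenCV 4.12 (cv2) and the standard library are available. Lean on these libraries where they do the work, as an engineer would, in place of code of your own. Each camera call takes 0.05 s, during which the arm holds its last target. There are 200 camera calls.

## Working session

There is one attempt and no reset: what is moved stays moved. The work goes in short steps, Python scripts to look and compute and a tool call to move; the robot and the scene stay as the last step left them, time stands still between calls to the robot, and variables do not carry over. Pictures are saved under pics/ and viewed, about 8 in all and at most 12, crops included, and the job is handed in when it is done.

Besides the shell and the picture viewer there is one more tool, called after "Call:" by a JSON object that holds its "method" and its "body", one argument or row to a line. carry_out: Moves the arm, as the interface text tells. Its arguments: {"type":"object","properties":{"offset":{"type":"array"},"twist":{"type":"array"},"grip":{"type":"number"},"newtons":{"type":"number"}},"required":["offset","twist"]}

```bash
mkdir -p pics; ls
cat > h.py <<'E'
import numpy as np, cv2
from scipy.spatial.transform import Rotation as R
from plant import get_state, snapshot, camera_params, job, r
def save(n,f,crop=None,s=1):
    p=camera_params(n); im=snapshot(n)
    np.savez(f'pics/{f}.npz',im=im,K=p['camera_matrix'],eye=p['eye'],o=p['orientation'])
    cv2.imwrite(f'pics/{f}.png',im[:,:,::-1])
def crop(f,out,u0,v0,w,h,s):
    im=np.load(f'pics/{f}.npz')['im'][v0:v0+h,u0:u0+w,::-1]
    cv2.imwrite(f'pics/{out}.png',cv2.resize(im,None,fx=s,fy=s,interpolation=cv2.INTER_CUBIC))
def rot(o):
    o=np.array(o); return o if o.shape==(3,3) else R.from_quat(o).as_matrix()
def w(f,u,v,z):
    d=np.load(f'pics/{f}.npz'); c=np.linalg.solve(d['K'],[u,v,1]); k=rot(d['o'])@[c[0],-c[1],-c[2]]
    return d['eye']+k*(z-d['eye'][2])/k[2]
def px(f,P):
    d=np.load(f'pics/{f}.npz'); c=rot(d['o']).T@(np.array(P)-d['eye']); q=d['K']@[c[0],-c[1],-c[2]]; return q[:2]/q[2]
E
python3 - <<'E'
from h import *
for n in('top','side'):
    save(n,n+'0'); print({k:np.round(v,3).tolist() if not isinstance(v,(str,)) else v for k,v in camera_params(n).items()})
print(get_state())
a=cv2.imread('pics/top0.png');cv2.imwrite('pics/a.png',cv2.resize(a,(800,600),interpolation=cv2.INTER_CUBIC))
E
```

```text
pics
{'camera_matrix': [[483.717, 0.0, 280.083], [0.0, 483.717, 207.461], [0.0, 0.0, 1.0]], 'eye': [0.309, 0.031, 1.803], 'orientation': [0.046, -0.056, -0.696, 0.714]}
{'camera_matrix': [[484.799, 0.0, 281.879], [0.0, 484.799, 203.684], [0.0, 0.0, 1.0]], 'eye': [0.012, -0.856, 0.903], 'orientation': [0.418, -0.115, -0.265, 0.861]}
{'clock': 0.1, 'q': array([-1.18721058,  0.68991661, -0.19453877,  1.56620309,  0.15727393,
        0.90251265, -0.21508422]), 'qd': array([ 1.46382631e-03, -2.54609156e-03,  8.61876974e-05, -3.07734987e-03,
       -5.91579041e-04,  1.37004927e-04, -1.12683258e-03]), 'joint_torque': array([-2.20241753e-03, -5.28501356e+01, -1.27141569e+00, -1.53835022e+01,
       -5.26582729e-02,  1.90481609e-03,  4.84071211e-05]), 'tool_pos': array([0.21401947, 0.58662095, 0.23799025]), 'eef_rot': array([ 0.57971573,  0.40493605, -0.40585591, -0.57899693]), 'contact_force': array([-0.62742044,  0.8302043 , -0.63148367]), 'moment': array([-0.03683509, -0.01372982, -0.05146302]), 'opening': 0.9987277257994523}
```

View pics/a.png

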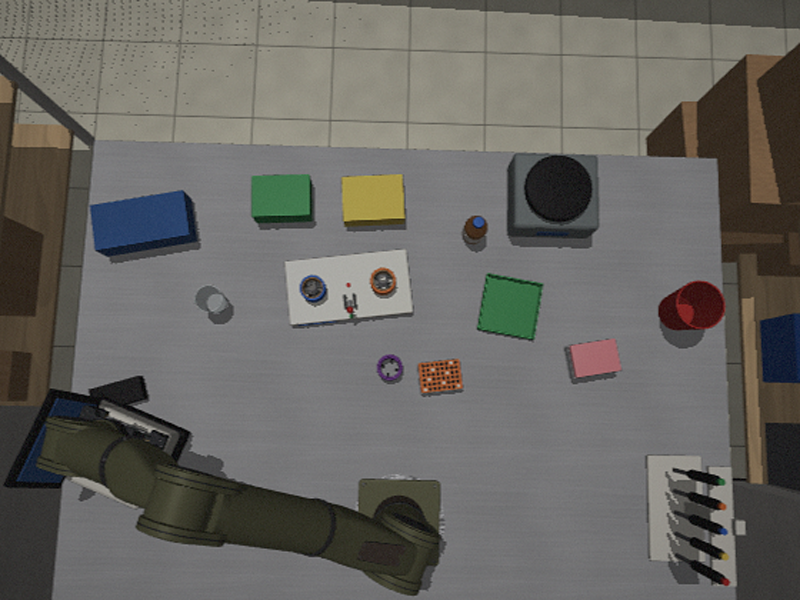

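View pics/side0.png

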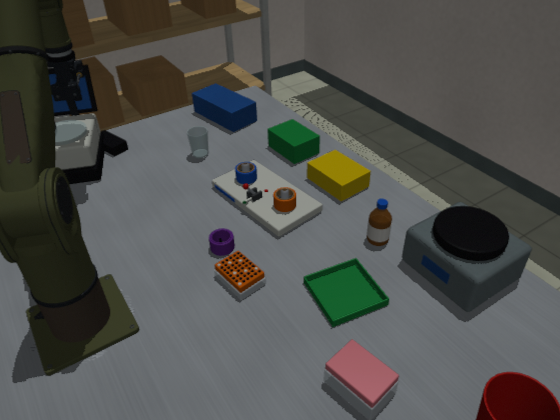

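Top view (800x600): the plinth's corners are about (286,262), (407,250), (412,313) and (291,325). The orange roll is at (383,281), the blue roll at (313,289), the toggle ball near (350,310) and the tray at (510,307). Candidates for the target are the orange roll (383,281), the purple roll (390,368), the orange rack (440,376) and the blue roll (313,289). I choose the orange one on the plinth, and check it in a close crop.

Run:
```python
from h import *
crop('top0','b',190,165,200,80,4)
```

```text
(no output)
```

View pics/b.png

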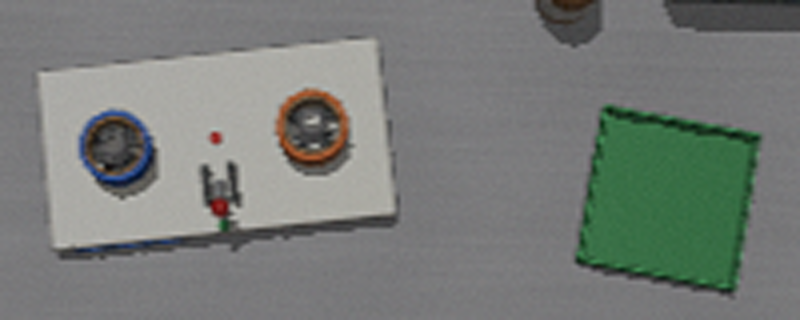

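The crop shows orange at (313,127) with a silver post, blue at (117,147), the ball at (221,207), the red dot at (216,138), the green dot at (225,225), and the tray's corners. The toggle is on, leaning to the green dot (towards the robot).

Run:
```python
from h import *
f=lambda x,y,z:w('top0',190+x/4-.4,165+y/4-.4,z)
C=[f(*c,.03) for c in((38,72),(378,38),(397,213),(53,248))]
print(np.round(C,3)); c=np.mean(C,0); print('ctr',c, [np.linalg.norm(C[i]-C[i-1]) for i in range(4)])
ex=(C[0]+C[1]-C[2]-C[3]);ex/=np.linalg.norm(ex); 
ey2=(C[0]+C[3]-C[1]-C[2]); print('yaw',np.degrees(np.arctan2(ex[1],ex[0])),np.degrees(np.arctan2(-ey2[0],ey2[1])))
print('orange',f(313,127,.072),'blue',f(117,147,.072))
print('ball',f(221,207,.03+.012+.05*np.cos(.6)),'red',f(216,138,.03),'green',f(225,225,.03))
ey=np.array([-ex[1],ex[0],0])
for s in(-90,90):print('post',s,c+ey*s/1000)
print('pivot',c-.04*ex,'ball pred',c-.04*ex-.05*np.sin(.6)*ex)
T=[f(*k,.022) for k in((605,107),(760,135),(733,292),(578,263))];print('tray',np.mean(T,0),[np.linalg.norm(T[i]-T[i-1]) for i in range(4)],np.degrees(np.arctan2(*(T[0]-T[3])[1::-1])))
s=get_state();M=R.from_quat(s['eef_rot']).as_matrix();print(M.round(3))
print('roll wrt side cam: ',px('side0',f(313,127,.072)))
```

```text
[[ 0.652  0.313  0.03 ]
 [ 0.693 -0.003  0.03 ]
 [ 0.529 -0.024  0.03 ]
 [ 0.488  0.291  0.03 ]]
ctr [0.59046735 0.14445614 0.03      ] [np.float64(0.16548021594160692), np.float64(0.3182951544716272), np.float64(0.16582158581714834), np.float64(0.3179269248027744)]
yaw 7.46755256805521 7.385299280395482
orange [0.60002906 0.0552413  0.072     ] blue [0.57691482 0.23181629 0.072     ]
ball [0.52335035 0.13533728 0.08326678] red [0.5943229  0.14543405 0.03      ] green [0.5133846  0.13429717 0.03      ]
post -90 [0.60216417 0.05521947 0.03      ]
post 90 [0.57877052 0.23369282 0.03      ]
pivot [0.5508066  0.13925755 0.03      ] ball pred [0.52281392 0.13558837 0.03      ]
tray [ 0.54968573 -0.27717877  0.022     ] [np.float64(0.14929754979689672), np.float64(0.14726770947980686), np.float64(0.15011410862412705), np.float64(0.14566611869327903)] -9.295302894538322
[[ 0.343 -0.    -0.939]
 [ 0.939 -0.002  0.343]
 [-0.002 -1.    -0.   ]]
roll wrt side cam:  [283.74553722 194.12934897]
```

Call:
{"method": "carry_out", "body": {
  "offset": [
    [0.02,-0.034,0],
    [0.02,-0.034,0],
    [0.02,-0.034,0],
    [0.02,-0.034,0],
    [0.02,-0.034,0],
    [0.02,-0.034,0],
    [0.02,-0.034,0],
    [0.02,-0.034,0]
  ],
  "twist": [3.4,3.4,3.4,3.4,3.4,3.4,3.4,3.4],
  "grip": 0,
  "newtons": 15
}}

```text
clock: 1.1
tool_pos: [0.3746, 0.3138, 0.2385]
eef_rot: [-0.467, -0.531, 0.531, 0.467]
contact_force: [1.4, -0.2, -0.9]
opening: 0.112
```

Call:
{"method": "carry_out", "body": {
  "offset": [
    [0.02,-0.034,-0.01],
    [0.02,-0.034,-0.01],
    [0.02,-0.034,-0.01],
    [0.02,-0.034,-0.01],
    [0.015,-0.034,-0.01],
    [0.015,-0.014,-0.01],
    [0,0,0],
    [0,0,0]
  ],
  "twist": [0,0,0,0,0,0,0,0]
}}

```text
clock: 2.1
tool_pos: [0.4837, 0.1332, 0.1789]
eef_rot: [0.467, 0.531, -0.53, -0.468]
contact_force: [-0.6, 0.4, 0.5]
opening: 0.004
```

Run:
```python
from h import *
save('wrist','w1'); d=camera_params('wrist'); print(d['eye'])
for P in([.5233,.1355,.083],[.6,.0552,.072],[.484,.133,.075]): print(px('w1',P))
```

```text
[0.4062596  0.12378493 0.32458943]
[276.94264893 265.92645337]
[169.5737456  332.42835448]
[280.26423079 212.34307114]
```

View pics/w1.png

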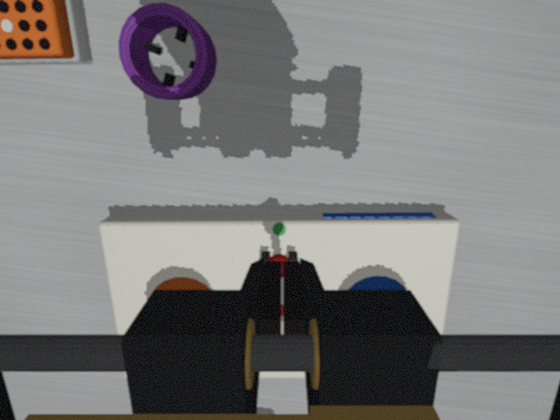

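The ball's edge is visible at (279,260), against a prediction of (277,266), so the position holds. The fingers are lined up with it on the near side. Descend and push.

Call:
{"method": "carry_out", "body": {
  "offset": [
    [0,0,-0.03],
    [0,0,-0.03],
    [0,0,-0.03],
    [0,0,-0.015],
    [0,0,0],
    [0.01,0.001,0],
    [0.01,0.001,0],
    [0.01,0.001,0]
  ],
  "twist": [0,0,0,0,0,0,0,0]
}}

```text
clock: 3.15
tool_pos: [0.515, 0.1343, 0.0744]
eef_rot: [0.468, 0.53, -0.53, -0.468]
contact_force: [-1.1, -0.5, 1.0]
opening: 0.004
```

Call:
{"method": "carry_out", "body": {
  "offset": [
    [0.01,0.001,0],
    [0.01,0.001,0],
    [0.01,0.001,0],
    [0.01,0.001,0],
    [0,0,0],
    [-0.02,-0.003,0],
    [-0.02,-0.003,0],
    [0,0,0.04]
  ],
  "twist": [0,0,0,0,0,0,0,0]
}}

```text
clock: 4.15
tool_pos: [0.5101, 0.1312, 0.112]
eef_rot: [-0.466, -0.528, 0.533, 0.469]
contact_force: [1.7, -0.4, 1.0]
opening: 0.008
```

Call:
{"method": "carry_out", "body": {
  "offset": [
    [0.01,-0.02,0.04],
    [0.03,-0.02,0.03],
    [0.03,-0.02,0],
    [0.03,-0.015,0],
    [0.03,0,0],
    [0,0,0],
    [0,0,0]
  ],
  "twist": [0,0,0,0,0,0,0],
  "grip": 0.088
}}

```text
clock: 5.03
tool_pos: [0.6426, 0.0577, 0.1833]
eef_rot: [-0.467, -0.53, 0.531, 0.468]
contact_force: [-0.4, -0.2, 0.2]
opening: 0.775
```

Run:
```python
from h import *
save('top','t2'); save('side','s2'); save('wrist','w2')
a=np.load('pics/t2.npz')['im'][160:240,190:310,::-1];b=np.load('pics/s2.npz')['im'][140:240,190:340,::-1];c=np.load('pics/w2.npz')['im'][:,:,::-1]
a=cv2.resize(a,(400,267),interpolation=3);b=cv2.resize(b,(400,267),interpolation=3);c=cv2.resize(c,(400,300))
o=np.zeros((567,800,3),np.uint8);o[:267,:400]=a;o[:267,400:]=b;o[267:,:400]=c;cv2.imwrite('pics/c.png',o)
s=get_state();print(s['tool_pos'],s['q'],s['contact_force'])
```

```text
[0.64295861 0.05755012 0.18381894] [ 0.05813064  0.80297717 -0.41391761  1.54378164  0.38547398  0.87787433
  1.20494628] [-0.60049364  0.24758175 -0.43680687]
```

View pics/c.png

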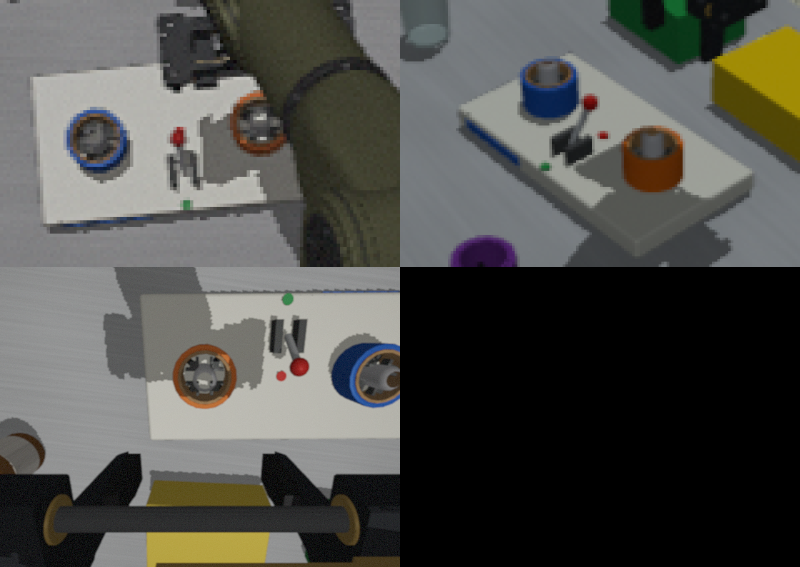

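The toggle is over on the red-dot side, seen in all three views. The roll's centre in the wrist view is (286,152) at full scale; compute its position.

Run:
```python
from h import *
print(w('w2',205*1.4,(375-267)*1.4,.072), px('w2',[.6,.0552,.072])/1.4+[0,267])
im=np.load('pics/w2.npz')['im']; h=cv2.cvtColor(im,cv2.COLOR_RGB2HSV); m=cv2.inRange(h,(4,120,60),(16,255,255)); m[:, :225]=0; m[:,350:]=0; m[210:]=0
ys,xs=np.nonzero(m);print(xs.min(),xs.max(),ys.min(),ys.max())
for u,v in((xs.min(),ys.mean()),(xs.max(),ys.mean())):print(w('w2',u,v,.072))
```

```text
[0.59902192 0.05658369 0.072     ] [203.50852461 375.79665445]
242 330 108 197
[0.60358416 0.02460742 0.072     ]
[0.59563617 0.08726853 0.072     ]
```

Call:
{"method": "carry_out", "body": {
  "offset": [
    [-0.022,-0.001,0],
    [-0.021,-0.001,0],
    [0,0,0],
    [0,0,-0.03],
    [0,0,-0.03],
    [0,0,-0.03],
    [0,0,-0.01],
    [0,0,0]
  ],
  "twist": [-10,-10,-10,-10,0,0,0,0],
  "grip": 0.088
}}

```text
clock: 6.18
tool_pos: [0.6008, 0.0553, 0.0838]
eef_rot: [-0.621, -0.338, 0.339, 0.621]
contact_force: [-0.2, -0.0, 0.0]
opening: 0.999
```

Call:
{"method": "carry_out", "body": {
  "offset": [
    [0,0,-0.02],
    [0,0,-0.015],
    [0,0,-0.007],
    [0,0,0]
  ],
  "twist": [0,0,0,0]
}}

```text
clock: 6.68
tool_pos: [0.6011, 0.0552, 0.0416]
eef_rot: [-0.621, -0.338, 0.338, 0.621]
contact_force: [0.3, 0.4, -0.2]
opening: 1.0
```

Call:
{"method": "carry_out", "body": {
  "offset": [
    [0,0,0],
    [0,0,0],
    [0,0,0],
    [0,0,0],
    [0,0,0],
    [0,0,0]
  ],
  "twist": [0,0,0,0,0,0],
  "grip": 0.055,
  "newtons": 20
}}

```text
clock: 7.42
tool_pos: [0.6016, 0.0553, 0.0422]
eef_rot: [0.621, 0.339, -0.338, -0.621]
contact_force: [0.3, 0.1, 5.5]
opening: 0.753
```

Call:
{"method": "carry_out", "body": {
  "offset": [
    [0,0,0.002],
    [0,0,0.002],
    [0,0,0]
  ],
  "twist": [0,0,0]
}}

```text
clock: 7.8
tool_pos: [0.6007, 0.0553, 0.0455]
eef_rot: [-0.621, -0.338, 0.339, 0.621]
contact_force: [0.3, 1.1, -1.7]
opening: 0.756
```

Call:
{"method": "carry_out", "body": {
  "offset": [
    [0,0,0.001],
    [0,0,0.001],
    [0,0,0]
  ],
  "twist": [0,0,0]
}}

```text
clock: 8.18
tool_pos: [0.601, 0.0552, 0.0474]
eef_rot: [-0.621, -0.338, 0.338, 0.621]
contact_force: [1.2, 0.1, -6.4]
opening: 0.756
```

Locked at this angle (force reaches -6.4 N at +6 mm). Ease down, turn 10°, pull again.

Call:
{"method": "carry_out", "body": {
  "offset": [
    [0,0,-0.003],
    [0,0,0],
    [0,0,0],
    [0,0,0.002],
    [0,0,0.001],
    [0,0,0]
  ],
  "twist": [0,5,5,0,0,0]
}}

```text
clock: 8.93
tool_pos: [0.6011, 0.0548, 0.0474]
eef_rot: [0.589, 0.391, -0.391, -0.589]
contact_force: [1.4, -0.4, -7.2]
opening: 0.754
```

Call:
{"method": "carry_out", "body": {
  "offset": [
    [0,0,-0.003],
    [0,0,0],
    [0,0,0],
    [0,0,0.002],
    [0,0,0.001],
    [0,0,0]
  ],
  "twist": [0,5,5,0,0,0]
}}

```text
clock: 9.68
tool_pos: [0.6011, 0.0552, 0.0474]
eef_rot: [-0.553, -0.441, 0.441, 0.553]
contact_force: [1.6, 0.1, -7.6]
opening: 0.754
```

Call:
{"method": "carry_out", "body": {
  "offset": [
    [0,0,-0.003],
    [0,0,0],
    [0,0,0],
    [0,0,0.002],
    [0,0,0.001],
    [0,0,0]
  ],
  "twist": [0,5,5,0,0,0]
}}

```text
clock: 10.42
tool_pos: [0.6011, 0.0551, 0.0475]
eef_rot: [-0.512, -0.487, 0.487, 0.512]
contact_force: [1.7, 0.5, -5.6]
opening: 0.751
```

Call:
{"method": "carry_out", "body": {
  "offset": [
    [0,0,-0.003],
    [0,0,0],
    [0,0,0],
    [0,0,0.002],
    [0,0,0.001],
    [0,0,0]
  ],
  "twist": [0,5,5,0,0,0]
}}

```text
clock: 11.18
tool_pos: [0.6013, 0.0553, 0.048]
eef_rot: [0.468, 0.53, -0.53, -0.468]
contact_force: [0.3, 0.9, -2.0]
opening: 0.754
```

Call:
{"method": "carry_out", "body": {
  "offset": [
    [0,0,-0.003],
    [0,0,0],
    [0,0,0],
    [0,0,0.002],
    [0,0,0.001],
    [0,0,0]
  ],
  "twist": [0,5,5,0,0,0]
}}

```text
clock: 11.92
tool_pos: [0.6011, 0.0552, 0.0477]
eef_rot: [-0.42, -0.569, 0.569, 0.42]
contact_force: [0.5, -1.3, -4.1]
opening: 0.756
```

Call:
{"method": "carry_out", "body": {
  "offset": [
    [0,0,-0.003],
    [0,0,0],
    [0,0,0],
    [0,0,0.002],
    [0,0,0.001],
    [0,0,0]
  ],
  "twist": [0,5,5,0,0,0]
}}

```text
clock: 12.68
tool_pos: [0.6012, 0.0552, 0.0474]
eef_rot: [-0.369, -0.603, 0.603, 0.369]
contact_force: [1.5, 1.3, -8.2]
opening: 0.758
```

It came free near the fourth turn (only -2 N, about its weight), with both neighbours held. Go back about 18° and lift.

Call:
{"method": "carry_out", "body": {
  "offset": [
    [0,0,-0.003],
    [0,0,0],
    [0,0,0],
    [0,0,0.002],
    [0,0,0.002],
    [0,0,0.002],
    [0,0,0]
  ],
  "twist": [0,-9,-9,0,0,0,0]
}}

```text
clock: 13.55
tool_pos: [0.6013, 0.0551, 0.051]
eef_rot: [0.458, 0.539, -0.538, -0.458]
contact_force: [-0.7, -0.0, -2.4]
opening: 0.753
```

Free: 9 mm up with only the roll's weight. Firm up the grip and lift slowly.

Call:
{"method": "carry_out", "body": {
  "offset": [
    [0,0,0],
    [0,0,0.003],
    [0,0,0.003],
    [0,0,0.004],
    [0,0,0.005],
    [0,0,0.005],
    [0,0,0]
  ],
  "twist": [0,0,0,0,0,0,0],
  "newtons": 25
}}

```text
clock: 14.42
tool_pos: [0.6015, 0.0553, 0.0713]
eef_rot: [0.459, 0.539, -0.538, -0.458]
contact_force: [-0.4, -0.7, -2.3]
opening: 0.752
```

Call:
{"method": "carry_out", "body": {
  "offset": [
    [0,0,0.008],
    [0,0,0.01],
    [0,0,0.015],
    [0,0,0.02],
    [0,0,0.02],
    [0,0,0.02],
    [0,0,0]
  ],
  "twist": [0,0,0,0,0,0,0]
}}

```text
clock: 15.3
tool_pos: [0.6024, 0.0556, 0.1659]
eef_rot: [0.459, 0.539, -0.537, -0.458]
contact_force: [0.2, 0.2, -1.6]
opening: 0.752
```

Call:
{"method": "carry_out", "body": {
  "offset": [
    [-0.004,-0.02,0],
    [-0.008,-0.04,0],
    [-0.008,-0.05,0],
    [-0.008,-0.05,0],
    [-0.008,-0.05,0],
    [-0.008,-0.05,0],
    [-0.005,-0.045,0],
    [-0.003,-0.028,0]
  ],
  "twist": [-3,-3,-3,-3,-3,-3,0,0]
}}

```text
clock: 16.3
tool_pos: [0.546, -0.2827, 0.1624]
eef_rot: [-0.538, -0.457, 0.46, 0.539]
contact_force: [-0.2, 0.9, -2.4]
opening: 0.749
```

Call:
{"method": "carry_out", "body": {
  "offset": [
    [0,0,0],
    [0,0,-0.03],
    [0,0,-0.03],
    [0,0,-0.02],
    [0,0,0],
    [0,0,0]
  ],
  "twist": [0,0,0,0,0,0]
}}

```text
clock: 17.05
tool_pos: [0.5495, -0.2774, 0.0843]
eef_rot: [0.537, 0.46, -0.46, -0.537]
contact_force: [-0.0, -0.2, -2.2]
opening: 0.754
```

Run:
```python
from h import *
save('top','t3'); save('side','s3'); save('wrist','w3')
a=np.load('pics/t3.npz')['im'][130:290,200:440,::-1];b=np.load('pics/s3.npz')['im'][140:380,190:550,::-1];c=np.load('pics/w3.npz')['im'][:,:,::-1]
a=cv2.resize(a,(400,267),interpolation=3);b=cv2.resize(b,(400,267),interpolation=3);c=cv2.resize(c,(400,300))
o=np.zeros((567,800,3),np.uint8);o[:267,:400]=a;o[:267,400:]=b;o[267:,:400]=c;cv2.imwrite('pics/d.png',o)
s=get_state();print(s['tool_pos'],s['contact_force'],s['opening'])
```

```text
[ 0.54976718 -0.2779095   0.08476127] [-0.29483601  0.78042897 -1.25949819] 0.7567929494603808
```

View pics/d.png

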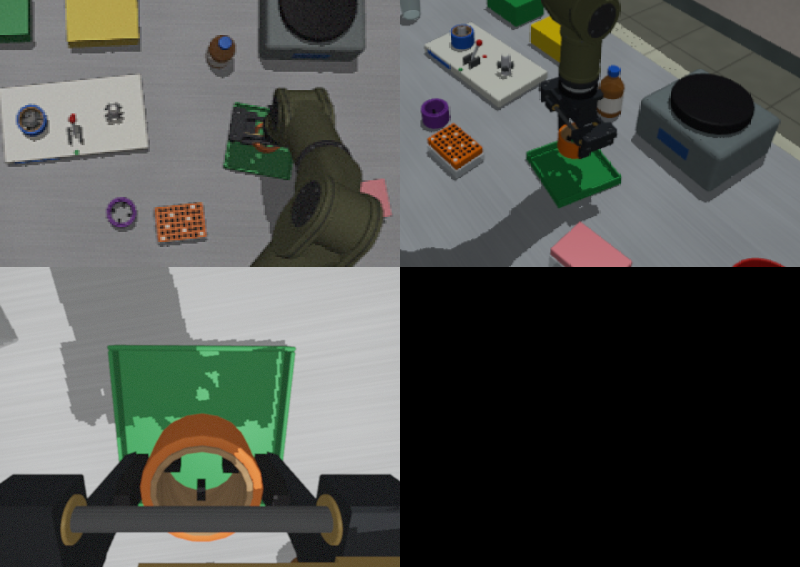

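The roll is held in the jaws over the tray. The tray is squared up and centred under it (wrist view, tray edges at 108 and 295). The toggle is off and the blue roll is on its post. Lower it.

Call:
{"method": "carry_out", "body": {
  "offset": [
    [0,0,-0.02],
    [0,0,-0.02],
    [0,0,-0.015],
    [0,0,-0.007],
    [0,0,0],
    [0,0,0]
  ],
  "twist": [0,0,0,0,0,0]
}}

```text
clock: 17.95
tool_pos: [0.5497, -0.2779, 0.0222]
eef_rot: [0.537, 0.46, -0.46, -0.537]
contact_force: [0.0, -0.3, -2.7]
opening: 0.753
```

Call:
{"method": "carry_out", "body": {
  "offset": [
    [0,0,-0.002],
    [0,0,-0.002],
    [0,0,0],
    [0,0,0]
  ],
  "twist": [0,0,0,0]
}}

```text
clock: 18.45
tool_pos: [0.5492, -0.2778, 0.0178]
eef_rot: [-0.537, -0.46, 0.46, 0.537]
contact_force: [0.8, -0.1, -2.0]
opening: 0.755
```

Call:
{"method": "carry_out", "body": {
  "offset": [
    [0,0,-0.001],
    [0,0,-0.001],
    [0,0,0]
  ],
  "twist": [0,0,0]
}}

```text
clock: 18.82
tool_pos: [0.5493, -0.2778, 0.0162]
eef_rot: [0.537, 0.46, -0.46, -0.537]
contact_force: [-0.8, -0.1, 4.2]
opening: 0.75
```

Call:
{"method": "carry_out", "body": {
  "offset": [
    [0,0,-0.001],
    [0,0,0]
  ],
  "twist": [0,0]
}}

```text
clock: 19.08
tool_pos: [0.5492, -0.2779, 0.0161]
eef_rot: [0.537, 0.46, -0.46, -0.537]
contact_force: [-2.9, 1.1, 11.4]
opening: 0.752
```

The roll is on the floor. Ease off 1.5 mm, open, and rise.

Call:
{"method": "carry_out", "body": {
  "offset": [
    [0,0,0.0015],
    [0,0,0],
    [0,0,0],
    [0,0,0],
    [0,0,0]
  ],
  "twist": [0,0,0,0,0],
  "grip": 0.083
}}

```text
clock: 19.7
tool_pos: [0.5491, -0.2778, 0.0161]
eef_rot: [-0.537, -0.46, 0.46, 0.537]
contact_force: [0.0, -0.6, -0.4]
opening: 0.94
```

Call:
{"method": "carry_out", "body": {
  "offset": [
    [0,0,0.005],
    [0,0,0.01],
    [0,0,0.03],
    [0,0,0.04],
    [0,0,0.05],
    [0,0,0.05],
    [-0.05,0.03,0],
    [-0.04,0.02,0]
  ],
  "twist": [0,0,0,0,0,0,0,0]
}}

```text
clock: 20.7
tool_pos: [0.4581, -0.2269, 0.2027]
eef_rot: [0.538, 0.46, -0.46, -0.536]
contact_force: [-0.1, 0.5, -0.5]
opening: 0.944
```

Run:
```python
from h import *
save('top','t4'); save('side','s4'); save('wrist','w4')
a=np.load('pics/t4.npz')['im'][130:290,200:440,::-1];b=np.load('pics/s4.npz')['im'][140:380,190:550,::-1];c=np.load('pics/w4.npz')['im'][:,:,::-1]
a=cv2.resize(a,(400,267),interpolation=3);b=cv2.resize(b,(400,267),interpolation=3);c=cv2.resize(c,(400,300))
o=np.zeros((567,800,3),np.uint8);o[:267,:400]=a;o[:267,400:]=b;o[267:,:400]=c;cv2.imwrite('pics/e.png',o)
s=get_state();print(s['tool_pos'],s['contact_force'],s['opening'],s['clock'])
```

```text
[ 0.45700695 -0.22716779  0.20218192] [ 0.97074518 -0.62205931 -0.20999784] 0.9444088469060142 20.85
```

View pics/e.png

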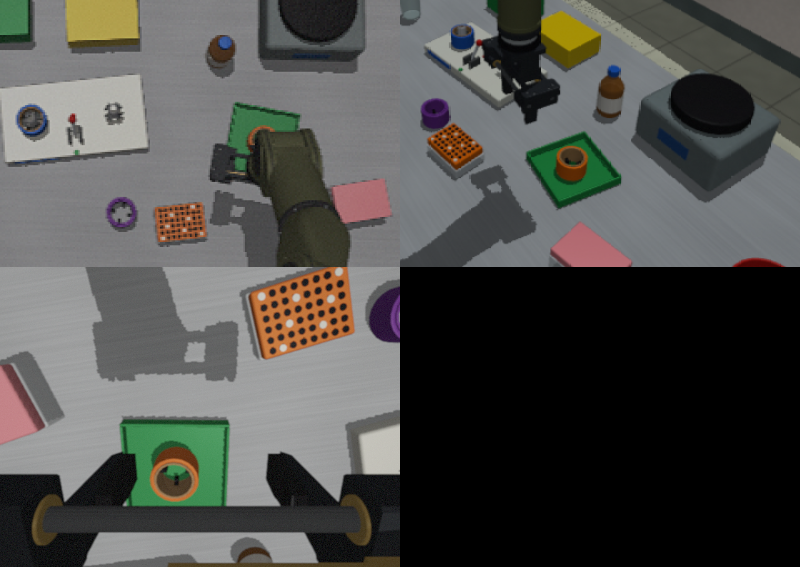

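The orange roll stands flat near the tray's centre, the toggle is off, the blue roll is on its post and the bystanders look unmoved. The gripper is clear.

Call:
{"method": "carry_out", "body": {
  "offset": [
    [0,0,0],
    [0,0,0],
    [0,0,0],
    [0,0,0]
  ],
  "twist": [0,0,0,0]
}}

```text
clock: 21.35
tool_pos: [0.4595, -0.2279, 0.2011]
eef_rot: [-0.537, -0.46, 0.46, 0.537]
contact_force: [-0.9, -0.4, -1.3]
opening: 0.941
```

```bash
python3 -c "
from plant import job; print(job.finish_job())"
```

```text
the job is handed in; nothing more can be done
None
```

The toggle is off and the orange roll is standing flat in the green tray. I handed the job in at about 21 s of the 67 s allowed.

- **Toggle:** I pushed it over to the red-dot side first, before touching the roll, and it still leans that way in the last pictures.
- **Roll:** Light pulls about every 10° found the release angle on the fifth. Upward pulls stayed at about 8 N or less. It came up carrying only its own weight, about 2 N, and was not dropped.
- **Set-down:** I lowered it until it touched the tray floor. The last 1 mm step was more than needed: the force read 11 N, so I eased off before opening the jaws.
- **Last checks:** The final top, side and wrist pictures show the roll upright near the tray's centre and the blue roll still on its post. The bystanders in view look unmoved, and the gripper is clear. No check failed or disagreed. The beaker is mostly out of frame in those crops, so I did not check it closely.

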